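Turn the row of soldering supplies round on the other rack

TASK

The next shift works along the row of soldering supplies from the other end. Move all four supplies from the full rack to the empty rack, one centred on each seat and standing as it stands now, in the reverse order: what stands at the left end of the full rack goes to the right end of the empty one, and so on.

Things in the scene. Friction and masses are not known exactly. Their poses are not given: they have to be found in the camera images.
- full_rack: Rack full at the start, the nearer or the farther one. Aluminium rail 40 mm wide (x), 310 mm long (y), 8 mm thick, grey cheek plate 62 mm wide, 30 mm high at each end, fixed. Origin: centre of its underside, on the bench; y along the row to the robot's left (within 7 degrees), x away from the robot, z up. Seat centres at x = 0, y = +120, +40, -40, -120 mm
- empty_rack: Rack empty at the start. Aluminium rail 40 mm wide (x), 310 mm long (y), 8 mm thick, grey cheek plate 62 mm wide, 30 mm high at each end, fixed. Origin: centre of its underside, on the bench; y along the row to the robot's left (within 7 degrees), x away from the robot, z up. Four black seats, 44 mm across, on grey foot plates at x = 0, y = +120, +40, -40, -120 mm; flat rubber tops, no rim, 22 mm above the origin
- flux_bottle: small amber dropper bottle with a black nozzle, upright; body 34 mm in diameter up to 60 mm above its foot, narrower above, 96 mm tall in all, 55 g; grip it about 50 mm above its foot, so that the nozzle stays clear of the palm. Origin: centre of its underside, z up along its axis; gripped round the outside. Starts on a seat, foot 22 mm above the bench, neighbours 80 mm apart along the row: fingers best close across the row
- solder_reel: reel of solder wire with blue flanges, standing on one flange, 56 mm in diameter, 36 mm tall, 150 g. Origin: centre of its underside, z up along its axis; gripped round the outside. Starts on a seat, foot 22 mm above the bench, neighbours 80 mm apart along the row: fingers best close across the row
- label_tape: roll of white tape, lying flat, 52 mm in diameter, 18 mm tall, about 30 g. Origin: centre of its underside, z up along its axis; gripped round the outside. Starts on a seat, foot 22 mm above the bench, neighbours 80 mm apart along the row: fingers best close across the row
- kapton_tape: flat roll of amber tape, lying flat, 62 mm in diameter, 12 mm tall, about 30 g. Origin: centre of its underside, z up along its axis; gripped round the outside. Starts on a seat, foot 22 mm above the bench, neighbours 80 mm apart along the row: fingers best close across the row
- seat_flux_bottle: Round black seat, 44 mm in diameter, 14 mm tall, on a grey foot plate 34 x 76 x 3 mm (its long side along the row, seen beyond the thing), fixed on the full rack; on which the flux bottle stands at the start; it stays there and so shows that thing's starting place. Origin: centre of its underside, 8 mm above the bench. All seats look alike
- seat_solder_reel: Round black seat, 44 mm in diameter, 14 mm tall, on a grey foot plate 34 x 76 x 3 mm (its long side along the row, seen beyond the thing), fixed on the full rack; on which the solder reel stands at the start; it stays there and so shows that thing's starting place. Origin: centre of its underside, 8 mm above the bench. All seats look alike
- seat_label_tape: Round black seat, 44 mm in diameter, 14 mm tall, on a grey foot plate 34 x 76 x 3 mm (its long side along the row, seen beyond the thing), fixed on the full rack; on which the label tape stands at the start; it stays there and so shows that thing's starting place. Origin: centre of its underside, 8 mm above the bench. All seats look alike
- seat_kapton_tape: Round black seat, 44 mm in diameter, 14 mm tall, on a grey foot plate 34 x 76 x 3 mm (its long side along the row, seen beyond the thing), fixed on the full rack; on which the kapton tape stands at the start; it stays there and so shows that thing's starting place. Origin: centre of its underside, 8 mm above the bench. All seats look alike
Not all that is in view belongs to the job. What is shaped like the kapton_tape but blue or purple is not meant.

How it is judged:
By the outcome, as a careful person would: the job done as asked, in the order asked, and still so for the second after the job is handed in, with the robot touching nothing.
It also fails if it takes over 104 s, if anything falls off the work surface, if the arm or the gripper's body presses on something with over 40 N, if the wrist force passes 120 N, or if a joint passes its speed limit or range.

ROBOT

A 7-joint arm with a two-finger parallel gripper is mounted at the origin on a cart in front of the work surface, level with it; the furniture and walls round the work are solid. World frame = base frame: x ahead of the robot, y to its left, z up, the work surface at z = 0. Lengths are in m, angles in rad, forces in N, time in s.
With the tool pointing down it reaches from about 0.4 to 0.85 m from the base axis. Payload 10.4 kg.
Tool frame: the origin (TCP) lies between the finger pads; the fingertips stand 17 mm ahead of it and the grasp point (between the pads) lies 2 mm behind it; z points along the fingers, y is the line along which they close (so a half turn about z gives the same grasp; the last joint's range is limited). The gripper opens to 85 mm and grips with 20 to 120 N. Pads are 22 mm wide; open, the fingers measure 114 mm over their backs; the gripper's body (76 mm by 85 mm) begins 54 mm behind the grasp point. The pads swing forward as they close: fully open they stand 13 mm farther back than shut.
Start: joints at [1.216, 0.332, -0.065, 1.46, 0.022, 1.35, -0.088], TCP at [0.204, -0.591, 0.248] pointing down, gripper open.
Joint ranges: [-2.6, 2.6], [-0.5, 2.12], [-1.47, 1.34], [0.16, 2.42], [-1.27, 4.41], [0.06, 2.06], [-2.6, 2.6]. Speed limits (rad/s): [2.22, 2.22, 2.79, 2.79, 3.14, 3.14, 3.14].

INTERFACE

Orientations are given as a unit quaternion [x, y, z, w].
In Python, from workcell import readout, imaging, manip gives the robot as it stands. The module is installed in compiled form; this text tells all that it offers.
- The arm moves only by the shell command python3 -m crank 'ROWS' [OPENING] [FORCE]. ROWS is JSON, a list of rows, each a list of 4 numbers: the shift along the tool's x, y, z as a fraction of full scale, then the turn about the tool's z as a fraction of full scale. In form: [[x, y, z, yaw], ...]. A call has 1 to 5 rows; each row is the pose to reach, as a shift and turn from the pose commanded when the call began, along the tool's axes at that moment; what a row does not reach only later rows make up. Full scale, the value 1, is 400 mm for a shift and 60 degrees for a turn. A row lasts 1/12 s, in which the tool goes at most 41.7 mm and 7.16 degrees, less where a joint would pass 70% of its speed; a pose out of reach is approached as far as the arm can. A call with a number of a shift or a turn outside -1 to 1 is refused whole. A call with a gripper value outside its range is refused whole. OPENING is the gripper command: -1 is shut, 1 is fully open, values between are in proportion, set as the call begins (- or left out, the last holds). The fingers move at their own pace and stop on an object; FORCE is the grip in N (left out, the last holds). Time passes only in rows, so rows that repeat a pose let the fingers close. It gives the time, the measured TCP pose, the force, the opening and the grip force at its end, in the units of the state.
- readout.get_obs(): the state, without advancing time (a new reading comes with each control period).
- imaging.camera(name): name is "scene" or "top"; returns a dict with "color" (480x640x3 uint8, red, green, blue), "fx", "fy", "cx", "cy" (pixels), "rvec" (rotation vector, rad) and "tvec" (3), from world to camera coordinates, as OpenCV has them. Camera axes: x right, y down, z forward; pixel columns grow to the right and rows downward; lengths in m; the calibration is good to about 2 mm. A picture is of the moment at which its call begins. There is no depth.
- manip.hand_in(): hands the job in; it is judged then, once.
The state is a dict: "clock": time; "joint_pos": joint angles; "joint_velocities": joint speeds; "tau": joint torques, N m; "position": TCP position; "ee_rot": TCP orientation; "ft_force": force on the tool from outside, world axes, zero at the start; "torque": the same for the moment, N m; "grip_width": opening from 0.0 (shut) to 1.0 (fully open); "grasp_force": force on a finger pad.
Only numpy, scipy, OpenCV 4.12 (cv2) and the standard library are available. Lean on these libraries where they do the work, as an engineer would, in place of code of your own. Each camera call takes 0.05 s, during which the arm holds its last target. There are 200 camera calls.

## Working session

There is one attempt and no reset: what is moved stays moved. The work goes in short steps, Python scripts to look and compute and a shell command to move; the robot and the scene stay as the last step left them, time stands still between calls to the robot, and variables do not carry over. Pictures are saved under pics/ and viewed, at most 14 in all, crops included, and the job is handed in when it is done.

```bash
mkdir -p pics
python3 - <<'E'
from workcell import readout, imaging
import cv2,pickle
print(readout.get_obs())
d={}
for n in("scene","top"):
    c=imaging.camera(n); d[n]=c
    cv2.imwrite(f"pics/{n}0.png",c["color"][:,:,::-1]); print({k:v for k,v in c.items() if k!="color"})
pickle.dump(d,open("c0.pkl","wb"))
E
```

```text
{'clock': 0.0, 'joint_pos': array([ 1.21640674,  0.33289524, -0.06474758,  1.46094292,  0.02157912,
        1.34995325, -0.08850358]), 'joint_velocities': array([ 5.92781076e-04, -1.34443033e-05, -5.77015599e-04, -3.02178342e-05,
       -1.12647114e-03,  9.55604973e-04,  1.10770130e-04]), 'tau': array([-5.37071319e-04, -6.25451016e+01,  4.81787429e-02, -3.91608238e+01,
        1.58715929e-02,  9.89404827e-03, -3.84815132e-05]), 'position': array([ 0.20349099, -0.59055233,  0.24750069]), 'ee_rot': array([ 9.86265934e-01,  1.65163378e-01, -1.41840007e-04, -7.38539070e-04]), 'ft_force': array([-0.54126363,  0.41844413,  0.10462472]), 'torque': array([ 0.01538213,  0.05976227, -0.04726871]), 'grasp_force': 0.0, 'grip_width': 0.9980438848855753}
{'fx': 521.4840904683583, 'fy': 521.4840904683583, 'cx': 313.2651911684802, 'cy': 242.34613640359638, 'rvec': array([ 1.27987085, -2.30134969,  0.90306043]), 'tvec': array([0.25525584, 0.35203221, 0.57678504])}
{'fx': 617.1274045598075, 'fy': 617.1274045598075, 'cx': 312.1338826020955, 'cy': 236.93753628011086, 'rvec': array([ 2.08219344, -2.15648037,  0.22431064]), 'tvec': array([0.00850893, 0.50129524, 0.91697662])}
```

View pics/top0.png

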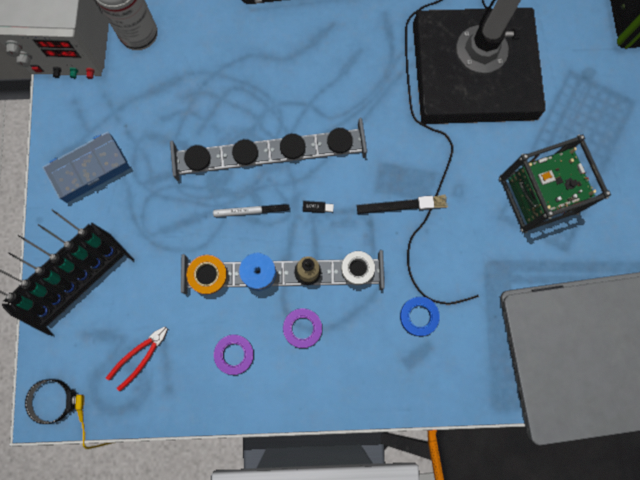

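View pics/scene0.png

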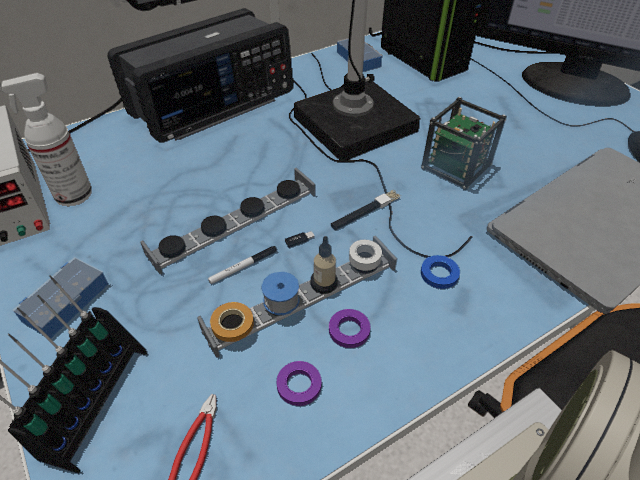

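Top view: the nearer rack is full. From left to right it holds the kapton (206,274), reel (257,270), flux bottle (308,270) and label tape (358,267). The empty rack's seats are at (197,158), (245,152), (292,147) and (340,141). Ring candidates are amber (206,274), purple (234,354) and (302,328), and blue (420,316). The amber one, on the rack, fits kapton_tape. I'll confirm it in a crop and measure.

```bash
cat > h.py <<'E'
import cv2,numpy as np
def ray(c,u,v,z):
    R=cv2.Rodrigues(c["rvec"])[0]; o=-R.T@c["tvec"]
    d=R.T@np.array([(u-c["cx"])/c["fx"],(v-c["cy"])/c["fy"],1]); return o+d*(z-o[2])/d[2]
def blobs(c,f,box,amin=150):
    x0,y0,x1,y1=box
    h=cv2.cvtColor(c["color"],cv2.COLOR_RGB2HSV).astype(int)
    m=f(h[...,0],h[...,1],h[...,2]).astype(np.uint8)*255
    k=np.zeros_like(m);k[y0:y1,x0:x1]=m[y0:y1,x0:x1]
    cs=cv2.findContours(cv2.morphologyEx(k,cv2.MORPH_OPEN,np.ones((3,3))),cv2.RETR_EXTERNAL,cv2.CHAIN_APPROX_NONE)[0]
    return sorted([cv2.fitEllipse(cv2.convexHull(q))for q in cs if cv2.contourArea(q)>amin])
E
python3 - <<'E'
import pickle,cv2,numpy as np
from h import *
d=pickle.load(open("c0.pkl","rb"));t=d["top"]
def show(n,c,f,box,z,am=150):
    for e in blobs(c,f,box,am):
        p=ray(c,*e[0],z); print(n,np.round(e[0],1),np.round(e[1],1),np.round(p*1000,1))
show("seat",t,lambda h,s,v:v<60,(178,120,362,180),.022)
show("kap",t,lambda h,s,v:(h<25)&(s>150)&(v>120),(180,245,235,300),.034)
show("reel",t,lambda h,s,v:(h>95)&(h<120)&(s>140)&(v>120),(236,248,280,295),.058)
show("white",t,lambda h,s,v:(s<40)&(v>180),(335,245,380,290),.040)
show("flux",t,lambda h,s,v:(h<30)&(s>60),(290,252,325,290),.082)
# flux nozzle region pixel dump
im=cv2.resize(t["color"][230:310,170:400,::-1],None,fx=3.4,fy=3.4,interpolation=cv2.INTER_CUBIC)
s=d["scene"]; im2=cv2.resize(s["color"][225:365,190:410,::-1],None,fx=2,fy=2,interpolation=cv2.INTER_CUBIC)
o=np.zeros((272+280,782,3),np.uint8);o[:272]=im;o[272:,:440]=im2
cv2.imwrite("pics/crop.png",o)
from workcell import readout
from scipy.spatial.transform import Rotation as R
print(R.from_quat(readout.get_obs()["ee_rot"]).as_matrix().round(3))
E
```

```text
seat [197.1 158.1] [24.9 26.3] [646.9 176.2  22. ]
seat [244.8 152.3] [24.8 25.7] [654.3  97.1  22. ]
seat [292.3 146.6] [25.1 25.6] [661.7  18.1  22. ]
seat [339.5 140.7] [24.8 25.2] [669.3 -61.   22. ]
kap [205.9 274.1] [37.9 39.5] [450.7 160.   34. ]
reel [256.8 270.3] [35.1 35.9] [450.5  77.9  58. ]
white [357.9 266.7] [32.  32.6] [453.3 -79.4  40. ]
flux [307.7 269.4] [22.  24.2] [ 4.454e+02 -3.000e-01  8.200e+01]
[[ 0.945  0.326 -0.   ]
 [ 0.326 -0.945  0.001]
 [-0.    -0.001 -1.   ]]
```

View pics/crop.png

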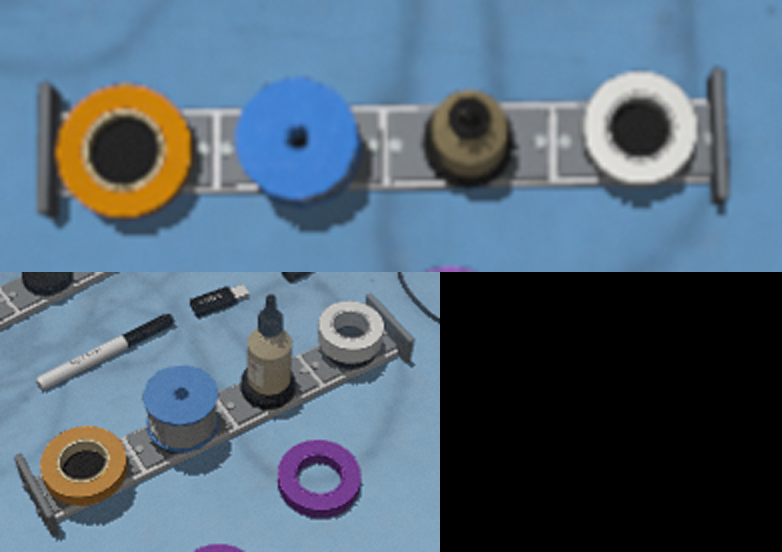

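The crop confirms it: the amber roll is on the rack at the left end, followed by reel, bottle and white tape, and the purple and blue rings lie on the bench. The fitted row lengths, 239.4 and 238 mm, agree with the stated 240. I'll take the label tape first.

```bash
cat > go.py <<'E'
import sys,numpy as np
from workcell import readout
from scipy.spatial.transform import Rotation as R
# x y z(mm target TCP) azimuth(deg) of tool y
x,y,z,a=map(float,sys.argv[1:5]); o=readout.get_obs()
M=R.from_quat(o["ee_rot"]).as_matrix(); d=M.T@(np.array([x,y,z])/1000-o["position"])
az=np.degrees(np.arctan2(M[1,1],M[0,1])); w=(a-az+90)%180-90
print("pos",(o["position"]*1000).round(1),"az %.2f"%az,"rows",(d/.4).round(4),"yaw %.4f"%(-w/60),"mm/row-min %.1f"%(np.linalg.norm(d)*1000/41.7),"t",o["clock"],"tilt",M[:,2].round(4),"w",round(o["grip_width"],3),o["ft_force"].round(1))
E
python3 -m crank '[[0.37,-0.37,0,-0.6],[0.37,-0.37,0,-0.6],[0.37,-0.37,0,-0.6],[0.37,-0.37,0,-0.6],[0.37,-0.37,0,-0.6]]' 1 40
python3 go.py 453 -80 150 0.6
```

```text
clock: 0.52
position: [0.2952, -0.4016, 0.2479]
ee_rot: [0.886, 0.463, -0.0, -0.0]
ft_force: [0.2, -0.1, 0.8]
grip_width: 0.995
grasp_force: 0.0
pos [ 295.2 -401.6  247.9] az -34.83 rows [ 0.8853 -0.1354  0.2448] yaw -0.5906 mm/row-min 8.9 t 0.5167 tilt [-5.e-04  1.e-04 -1.e+00] w 0.995 [ 0.2 -0.1  0.8]
```

```bash
python3 -m crank '[[0.49,-0.075,0.13,-0.59],[0.49,-0.075,0.13,-0.59],[0.49,-0.075,0.13,-0.59],[0.49,-0.075,0.13,-0.59],[0.49,-0.075,0.13,-0.59]]' >/dev/null
python3 go.py 453 -80 150 0.6
```

```text
pos [ 383.7 -223.8  195.7] az 0.61 rows [0.3578 0.1772 0.1142] yaw 0.0001 mm/row-min 4.0 t 0.9333 tilt [-1.e-04 -3.e-04 -1.e+00] w 0.998 [ 1.6 -0.3 -0.4]
```

```bash
python3 -m crank '[[0.358,0.177,0.114,0],[0.358,0.177,0.114,0],[0.358,0.177,0.114,0],[0.358,0.177,0.114,0],[0.358,0.177,0.114,0]]' >/dev/null
python3 go.py 453.5 -79.6 28 0.6
```

```text
pos [454.9 -75.1 149.2] az 0.72 rows [-0.0122 -0.0034  0.3029] yaw 0.0021 mm/row-min 2.9 t 1.35 tilt [-6.0e-04  3.2e-03 -1.0e+00] w 0.997 [-0.2  1.3  0.6]
```

```bash
python3 -m crank '[[0,0,0.1,0],[0,0,0.2,0],[0,0,0.25,0],[0,0,0.25,0],[0,0,0.25,0]]' >/dev/null
python3 go.py 453.5 -79.6 28 0.6
```

```text
pos [452.9 -82.4  50.4] az 0.24 rows [0.0068 0.0015 0.0559] yaw -0.0060 mm/row-min 0.5 t 1.7667 tilt [-0.0021  0.0011 -1.    ] w 1.003 [ 0.8 -0.4  0.1]
```

```bash
python3 -m crank '[[0.002,0.001,0.03,0],[0.002,0.001,0.055,0],[0.002,0.001,0.055,0],[0.002,0.001,0.055,0],[0.002,0.001,0.055,0]]' >/dev/null
python3 go.py 453.5 -79.6 28 0.6
python3 - <<'E'
from workcell import imaging
import cv2,numpy as np
a=imaging.camera("scene")["color"][:,:,::-1]; cv2.imwrite("pics/s1.png",cv2.resize(a[150:400,200:500],None,fx=2,fy=2))
E
python3 go.py 453.5 -79.6 28 0.6
```

```text
pos [454.3 -82.   29.2] az 0.22 rows [ 0.0059 -0.002   0.003 ] yaw -0.0063 mm/row-min 0.1 t 2.1833 tilt [ 7.e-04 -3.e-04 -1.e+00] w 1.0 [ 0.7 -0.1 -0.1]
pos [454.4 -82.   29.3] az 0.22 rows [ 0.0061 -0.0021  0.0032] yaw -0.0063 mm/row-min 0.1 t 2.2333 tilt [ 9.e-04 -4.e-04 -1.e+00] w 1.0 [ 0.6 -0.   0.1]
```

View pics/s1.png

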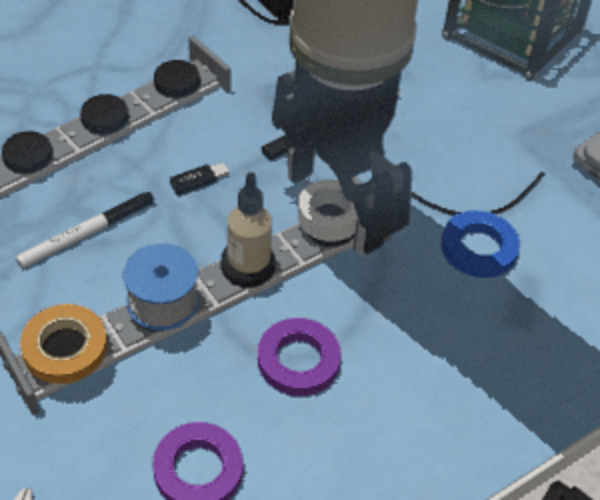

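The fingers straddle the white tape (330,210 in the crop), with 2 mm of error along the row. I'll correct that, close and lift.

```bash
python3 -m crank '[[0.006,-0.002,0.004,-0.006],[0.006,-0.002,0.004,-0.006],[0.006,-0.002,0.004,-0.006]]' >/dev/null
python3 go.py 453.5 -79.6 28 0.6
python3 -m crank '[[0,0,0,0],[0,0,0,0],[0,0,0,0],[0,0,0,0],[0,0,0,0]]' -1 40
python3 -m crank '[[0,0,0,0],[0,0,0,0],[0,0,0,0],[0,0,0,0]]' -1 40
python3 go.py 453.5 -79.6 28 0.6
```

```text
pos [453.2 -79.4  27.2] az 0.60 rows [-0.0005  0.0008 -0.0019] yaw 0.0000 mm/row-min 0.0 t 2.4833 tilt [ 2.e-04 -2.e-04 -1.e+00] w 1.004 [-0.  -0.  -0.2]
clock: 2.9
position: [0.4532, -0.0795, 0.0274]
ee_rot: [0.704, 0.711, -0.0, 0.0]
ft_force: [-2.5, 0.1, 5.7]
grip_width: 0.599
grasp_force: 40.8
clock: 3.23
position: [0.4532, -0.0796, 0.0274]
ee_rot: [0.704, 0.711, -0.0, 0.0]
ft_force: [-2.0, 0.3, 5.0]
grip_width: 0.594
grasp_force: 40.8
pos [453.2 -79.6  27.4] az 0.57 rows [-0.0001  0.0008 -0.0015] yaw -0.0004 mm/row-min 0.0 t 3.2333 tilt [-0.e+00 -3.e-04 -1.e+00] w 0.594 [-2.   0.3  5. ]
```

```bash
python3 -m crank '[[0,0,-0.05,0],[0,0,-0.15,0],[0,0,-0.25,0],[0,0,-0.35,0],[0,0,-0.35,0]]' >/dev/null
python3 -m crank '[[0.05,0.035,0,0],[0.15,0.11,0,-0.08],[0.23,0.17,0,-0.08],[0.31,0.235,0,-0.08],[0.32,0.24,0,-0.08]]' >/dev/null
python3 -m crank '[[0.08,0.06,0,0],[0.16,0.12,0,0],[0.24,0.18,0,0],[0.29,0.22,0,0],[0.3,0.23,0,0]]'
python3 go.py 646.8 177.1 28 5.4
```

```text
clock: 4.48
position: [0.6285, 0.1831, 0.1664]
ee_rot: [0.671, 0.741, 0.001, -0.001]
ft_force: [0.1, 1.0, 0.3]
grip_width: 0.597
grasp_force: 42.0
pos [628.5 183.1 166.4] az 5.67 rows [-0.0204  0.0443  0.3459] yaw 0.0045 mm/row-min 3.4 t 4.4833 tilt [-8.0e-04  3.1e-03 -1.0e+00] w 0.597 [0.1 1.  0.3]
```

```bash
python3 -m crank '[[-0.01,0.04,0.05,0],[-0.01,0.04,0.13,0],[-0.01,0.04,0.2,0],[-0.01,0.04,0.28,0],[-0.01,0.04,0.29,0]]' >/dev/null
python3 -m crank '[[0,0,0,0],[0,0,0,0]]' >/dev/null
python3 go.py 646.8 177.1 28 5.4
```

```text
pos [645.1 175.1  52.6] az 5.36 rows [0.0046 0.0047 0.0614] yaw -0.0006 mm/row-min 0.6 t 5.0667 tilt [ 1.1e-03  4.0e-04 -1.0e+00] w 0.595 [ 0.6 -0.2  0.4]
```

```bash
python3 -m crank '[[0.0046,0.0047,0.02,0],[0.0046,0.0047,0.035,0],[0.0046,0.0047,0.045,0],[0.0046,0.0047,0.052,0],[0.0046,0.0047,0.052,0]]' >/dev/null
python3 -m crank '[[0,0,0.004,0],[0,0,0.008,0],[0,0,0.008,0]]' >/dev/null
python3 go.py 646.8 177.1 27.4 5.4
```

```text
pos [646.8 177.2  27.6] az 5.37 rows [-0.0002 -0.0001  0.0004] yaw -0.0005 mm/row-min 0.0 t 5.7333 tilt [ 1.4e-03  3.0e-04 -1.0e+00] w 0.597 [3.8 1.1 1.7]
```

```bash
python3 -m crank '[[0,0,0,0],[0,0,0,0],[0,0,0,0],[0,0,0,0],[0,0,0,0]]' 1 >/dev/null
python3 -m crank '[[0,0,-0.05,0],[0,0,-0.15,0],[0,0,-0.25,0],[0,0,-0.35,0],[0,0,-0.37,0]]' >/dev/null
python3 go.py 452.4 0.3 150 0.6
python3 - <<'E'
from workcell import imaging
import cv2,pickle
a=imaging.camera("scene");pickle.dump(a,open("s2.pkl","wb"));b=imaging.camera("top")["color"][:,:,::-1]
cv2.imwrite("pics/s2.png",cv2.hconcat([cv2.resize(a["color"][120:400,100:420,::-1],None,fx=1.2,fy=1.2),cv2.resize(b[100:380,120:440],None,fx=1.2,fy=1.2)]))
E
```

```text
pos [648.4 178.6 182.8] az 5.38 rows [-0.398  -0.5302  0.0764] yaw 0.0797 mm/row-min 6.4 t 6.5667 tilt [ 0.0086  0.0028 -1.    ] w 0.997 [ 1.1 -0.1  0.5]
```

View pics/s2.png

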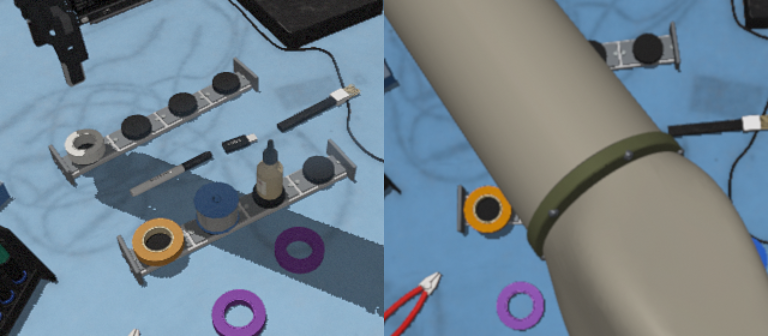

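The scene view shows the label tape on the left seat of the far rack (85,147 in the left pane). The bottle is next.

```bash
python3 -m crank '[[-0.05,-0.065,0,0.04],[-0.11,-0.145,0,0.08],[-0.17,-0.225,0,0.08],[-0.23,-0.305,0,0.08],[-0.28,-0.37,0,0.08]]' >/dev/null
python3 -m crank '[[-0.05,-0.07,0.03,0],[-0.09,-0.11,0.04,0],[-0.11,-0.13,0.05,0],[-0.11,-0.13,0.05,0],[-0.11,-0.13,0.05,0]]' >/dev/null
python3 go.py 452.4 0.3 71 0.6
```

```text
pos [457.3   6.8 154.5] az 0.51 rows [-0.016  -0.0123  0.2088] yaw -0.0016 mm/row-min 2.0 t 7.5 tilt [-9.e-04 -3.e-04 -1.e+00] w 1.0 [ 0.9  0.5 -0.7]
```

```bash
python3 -m crank '[[-0.016,-0.012,0.03,0],[-0.016,-0.012,0.08,0],[-0.016,-0.012,0.14,0],[-0.016,-0.012,0.18,0],[-0.016,-0.012,0.2,0]]' >/dev/null
python3 -m crank '[[0,0,0.006,0],[0,0,0.006,0],[0,0,0.006,0]]' >/dev/null
python3 go.py 452.4 0.3 71 0.6
```

```text
pos [453.8   1.2  73.4] az 0.62 rows [-0.0023 -0.0036  0.0061] yaw 0.0003 mm/row-min 0.1 t 8.1667 tilt [ 1.e-03  3.e-04 -1.e+00] w 1.004 [0.3 0.8 0.9]
```

```bash
python3 -m crank '[[-0.002,-0.0036,0.006,0],[-0.002,-0.0036,0.006,0],[-0.002,-0.0036,0.006,0]]' >/dev/null
python3 go.py 452.4 0.3 71 0.6
python3 -m crank '[[0,0,0,0],[0,0,0,0],[0,0,0,0],[0,0,0,0],[0,0,0,0]]' -1 40 >/dev/null
python3 -m crank '[[0,0,0,0],[0,0,0,0],[0,0,0,0],[0,0,0,0],[0,0,0,0]]' -1 40
python3 go.py 452.4 0.3 71 0.6
```

```text
pos [ 4.518e+02 -2.000e-01  7.070e+01] az 0.57 rows [ 0.0014  0.0014 -0.0007] yaw -0.0006 mm/row-min 0.0 t 8.4167 tilt [ 8.e-04 -4.e-04 -1.e+00] w 0.999 [0.1 0.  0.4]
clock: 9.25
position: [0.4517, -0.0001, 0.0705]
ee_rot: [0.704, 0.711, 0.0, 0.0]
ft_force: [-1.2, -0.5, 5.2]
grip_width: 0.393
grasp_force: 39.4
pos [ 4.517e+02 -1.000e-01  7.050e+01] az 0.58 rows [ 0.0009  0.0017 -0.0013] yaw -0.0003 mm/row-min 0.0 t 9.25 tilt [ 2.e-04 -1.e-04 -1.e+00] w 0.393 [-1.2 -0.5  5.2]
```

```bash
python3 -m crank '[[0,0,-0.05,0],[0,0,-0.12,0],[0,0,-0.19,0],[0,0,-0.23,0],[0,0,-0.24,0]]' >/dev/null
python3 -m crank '[[0.02,0.04,0,-0.02],[0.05,0.11,0,-0.05],[0.09,0.19,0,-0.08],[0.13,0.27,0,-0.08],[0.16,0.33,0,-0.08]]' >/dev/null
python3 -m crank '[[0.025,0.06,0,0],[0.045,0.1,0,0],[0.06,0.14,0,0],[0.065,0.155,0,0],[0.065,0.155,0,0]]' >/dev/null
python3 go.py 654.3 97 70.5 5.4
```

```text
pos [642.4  97.8 164.7] az 5.44 rows [-0.005   0.0299  0.2354] yaw 0.0007 mm/row-min 2.3 t 10.5 tilt [-1.7e-03  7.0e-04 -1.0e+00] w 0.383 [-0.3 -0.1  0.1]
```

```bash
python3 -m crank '[[-0.003,0.028,0.03,0],[-0.003,0.028,0.08,0],[-0.003,0.028,0.13,0],[-0.003,0.028,0.17,0],[-0.003,0.028,0.18,0]]' >/dev/null
python3 -m crank '[[0,0,0,0],[0,0,0,0]]' >/dev/null
python3 go.py 654.3 97 70.5 5.4
```

```text
pos [653.5  96.5  95. ] az 5.37 rows [0.0011 0.0022 0.0613] yaw -0.0006 mm/row-min 0.6 t 11.0833 tilt [ 5.e-04 -1.e-04 -1.e+00] w 0.384 [-0.  -0.1  0.6]
```

```bash
python3 -m crank '[[0.001,0.002,0.02,0],[0.001,0.002,0.035,0],[0.001,0.002,0.045,0],[0.001,0.002,0.052,0],[0.001,0.002,0.052,0]]' >/dev/null
python3 -m crank '[[0,0,0.004,0],[0,0,0.008,0],[0,0,0.008,0]]' >/dev/null
python3 go.py 654.3 97 70.5 5.4
```

```text
pos [654.5  97.4  70.6] az 5.38 rows [-0.001  -0.0006  0.0003] yaw -0.0003 mm/row-min 0.0 t 11.75 tilt [ 6.e-04  0.e+00 -1.e+00] w 0.386 [ 0.6 -0.3  1.3]
```

```bash
python3 -m crank '[[0,0,0.002,0],[0,0,0.002,0]]'
python3 -m crank '[[0,0,0,0],[0,0,0,0],[0,0,0,0],[0,0,0,0],[0,0,0,0]]' 1 >/dev/null
python3 -m crank '[[0,0,0,0],[0,0,-0.06,0],[0,0,-0.14,0],[0,0,-0.22,0],[0,0,-0.28,0]]' >/dev/null
python3 go.py 451.6 79 180 0.6
python3 - <<'E'
from workcell import imaging
import cv2
a=imaging.camera("scene")
cv2.imwrite("pics/s3.png",cv2.resize(a["color"][150:370,100:420,::-1],None,fx=2,fy=2))
E
```

```text
clock: 11.92
position: [0.6546, 0.0974, 0.0706]
ee_rot: [0.673, 0.739, 0.0, 0.0]
ft_force: [-2.6, -0.4, 7.5]
grip_width: 0.386
grasp_force: 40.7
pos [654.6  97.6 184.2] az 5.39 rows [ 0.0014 -0.5098  0.0096] yaw 0.0799 mm/row-min 4.9 t 12.75 tilt [ 1.8e-03  5.0e-04 -1.0e+00] w 0.997 [ 0.1 -0.3  0.9]
```

View pics/s3.png

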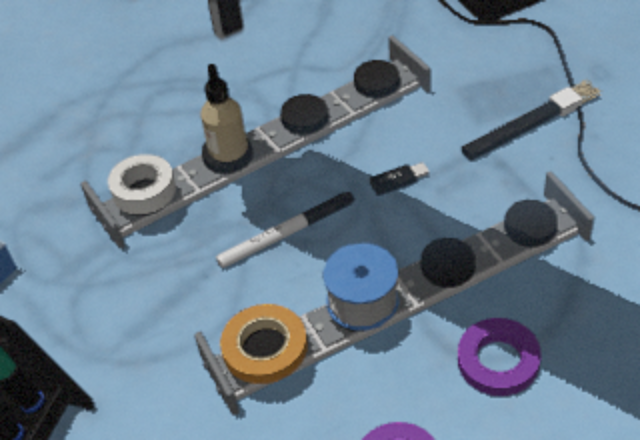

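The bottle stands on seat 2 (222,140). The reel is next.

```bash
python3 -m crank '[[0,-0.08,0,0.04],[0,-0.18,0,0.08],[0,-0.28,0,0.08],[0,-0.38,0,0.08],[0,-0.44,0,0.08]]' >/dev/null
python3 -m crank '[[-0.045,-0.05,0.05,0],[-0.045,-0.07,0.1,0],[-0.045,-0.07,0.15,0],[-0.045,-0.07,0.17,0],[-0.045,-0.07,0.17,0]]' >/dev/null
python3 go.py 451.6 79.6 36 0.6
```

```text
pos [450.3  62.4 112.1] az 0.60 rows [0.0429 0.0043 0.1903] yaw -0.0001 mm/row-min 1.9 t 13.6333 tilt [-2.6e-03  1.0e-04 -1.0e+00] w 1.003 [-0.6  0.5  0.2]
```

```bash
python3 -m crank '[[0.025,0.003,0,0],[0.042,0.003,0,0],[0.042,0.003,0.05,0],[0.042,0.003,0.11,0],[0.042,0.003,0.16,0]]' >/dev/null
python3 -m crank '[[0,0,0.02,0],[0,0,0.02,0],[0,0,0.02,0]]' >/dev/null
python3 go.py 451.6 79.6 36 0.6
```

```text
pos [452.8  79.9  42.3] az 0.61 rows [-0.0006 -0.003   0.0157] yaw 0.0002 mm/row-min 0.2 t 14.3 tilt [ 3.e-04  5.e-04 -1.e+00] w 1.001 [0.4 0.1 0.9]
```

```bash
python3 -m crank '[[0,-0.003,0.014,0],[0,-0.003,0.014,0],[0,-0.003,0.014,0]]' >/dev/null
python3 go.py 451.6 79.6 36 0.6
python3 -m crank '[[0,0,0,0],[0,0,0,0],[0,0,0,0],[0,0,0,0],[0,0,0,0]]' -1 50 >/dev/null
python3 -m crank '[[0,0,0,0],[0,0,0,0],[0,0,0,0],[0,0,0,0]]'
python3 -m crank '[[0,0,-0.05,0],[0,0,-0.12,0],[0,0,-0.19,0],[0,0,-0.26,0],[0,0,-0.3,0]]' >/dev/null
python3 go.py 661.8 17.5 36 5.4
```

```text
pos [451.3  79.2  36.4] az 0.58 rows [0.0009 0.0006 0.001 ] yaw -0.0004 mm/row-min 0.0 t 14.55 tilt [ 8.e-04 -3.e-04 -1.e+00] w 1.0 [-0.1  1.   0.4]
clock: 15.3
position: [0.4514, 0.0792, 0.0365]
ee_rot: [0.704, 0.711, 0.0, 0.0]
ft_force: [-1.1, -0.7, 6.8]
grip_width: 0.641
grasp_force: 51.9
pos [451.8  79.7 158.7] az 0.61 rows [-0.161   0.5225  0.3082] yaw -0.0798 mm/row-min 6.0 t 15.7167 tilt [ 2.7e-03 -1.0e-04 -1.0e+00] w 0.646 [ 1.1 -0.1 -0.7]
```

```bash
python3 -m crank '[[-0.02,0.06,0,-0.02],[-0.05,0.15,0,-0.06],[-0.08,0.25,0,-0.08],[-0.11,0.33,0,-0.08],[-0.12,0.38,0,-0.08]]' >/dev/null
python3 -m crank '[[-0.02,0.05,0,0],[-0.03,0.09,0,0],[-0.03,0.11,0,0],[-0.03,0.11,0,0],[-0.03,0.11,0,0]]' >/dev/null
python3 go.py 661.8 17.4 36.5 5.4
```

```text
pos [647.8  25.8 155.6] az 5.43 rows [-0.0244  0.033   0.2977] yaw 0.0005 mm/row-min 2.9 t 16.55 tilt [-9.e-04  5.e-04 -1.e+00] w 0.643 [-1.1  0.7 -0.6]
```

```bash
python3 -m crank '[[-0.024,0.032,0,0],[-0.024,0.032,0.06,0],[-0.024,0.032,0.14,0],[-0.024,0.032,0.2,0],[-0.024,0.032,0.24,0]]' >/dev/null
python3 -m crank '[[0,0,0,0],[0,0,0,0],[0,0,0,0]]' >/dev/null
python3 go.py 661.8 17.4 36.5 5.4
```

```text
pos [662.5  17.1  61.7] az 5.40 rows [ 0.001  -0.0018  0.0631] yaw 0.0000 mm/row-min 0.6 t 17.2167 tilt [ 1.9e-03  1.0e-04 -1.0e+00] w 0.645 [ 0.5 -1.8 -1. ]
```

```bash
python3 -m crank '[[0.001,-0.002,0.02,0],[0.001,-0.002,0.035,0],[0.001,-0.002,0.045,0],[0.001,-0.002,0.052,0],[0.001,-0.002,0.052,0]]' >/dev/null
python3 -m crank '[[0,0,0.004,0],[0,0,0.009,0],[0,0,0.01,0],[0,0,0.01,0]]' 
python3 go.py 661.8 17.4 36.5 5.4
```

```text
clock: 17.97
position: [0.6616, 0.0171, 0.0366]
ee_rot: [0.673, 0.74, 0.0, 0.0]
ft_force: [-6.3, -0.6, 10.6]
grip_width: 0.645
grasp_force: 54.9
pos [661.6  17.1  36.6] az 5.38 rows [0.0008 0.0006 0.0001] yaw -0.0004 mm/row-min 0.0 t 17.9667 tilt [ 7.e-04 -5.e-04 -1.e+00] w 0.645 [-6.3 -0.6 10.6]
```

```bash
python3 -m crank '[[0,0,0,0],[0,0,0,0],[0,0,0,0],[0,0,0,0],[0,0,0,0]]' 1 >/dev/null
python3 -m crank '[[0,0,-0.05,0],[0,0,-0.14,0],[0,0,-0.22,0],[0,0,-0.32,0],[0,0,-0.36,0]]' >/dev/null
python3 go.py 450.7 160 130 0.6
python3 - <<'E'
from workcell import imaging
import cv2
a=imaging.camera("scene")
cv2.imwrite("pics/s4.png",cv2.resize(a["color"][150:370,100:420,::-1],None,fx=2,fy=2))
E
```

```text
pos [662.9  17.6 184.7] az 5.39 rows [ 0.4043 -0.4955  0.1338] yaw 0.0798 mm/row-min 6.3 t 18.8 tilt [ 6.e-03  5.e-04 -1.e+00] w 1.0 [0.6 0.2 0.9]
```

View pics/s4.png

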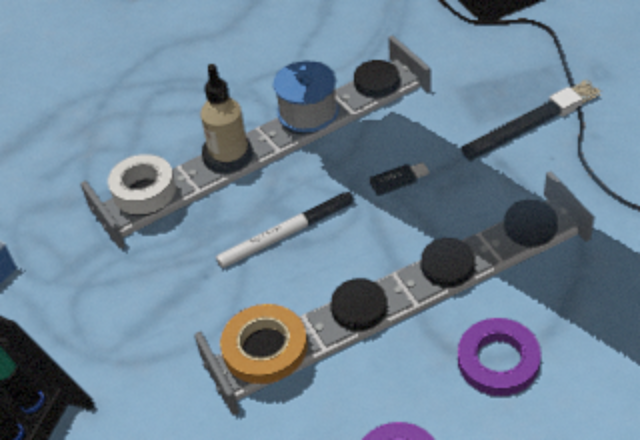

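The reel is on seat 3 (305,95) and only the kapton is left, at (263,343).

```bash
python3 -m crank '[[0.05,-0.06,0,0.04],[0.11,-0.14,0,0.08],[0.17,-0.21,0,0.08],[0.23,-0.28,0,0.08],[0.28,-0.345,0,0.08]]' >/dev/null
python3 -m crank '[[0.05,-0.06,0.03,0],[0.1,-0.1,0.07,0],[0.11,-0.11,0.1,0],[0.11,-0.11,0.13,0],[0.11,-0.11,0.13,0]]' >/dev/null
python3 go.py 450.7 160 21 0.6
```

```text
pos [468.2 158.  124.9] az 0.58 rows [ 0.0056 -0.0431  0.2598] yaw -0.0003 mm/row-min 2.5 t 19.6833 tilt [-0.0027 -0.0011 -1.    ] w 1.002 [ 0.6 -0.8 -0.8]
```

```bash
python3 -m crank '[[0.004,-0.025,0,0],[0.004,-0.042,0,0],[0.004,-0.042,0.06,0],[0.004,-0.042,0.13,0],[0.004,-0.042,0.17,0]]' >/dev/null
python3 -m crank '[[0,0,0,0],[0,0,0,0],[0,0,0,0]]' >/dev/null
python3 go.py 450.7 160 21 0.6
```

```text
pos [453.  160.7  60.5] az 0.56 rows [-0.0018 -0.0058  0.0988] yaw -0.0007 mm/row-min 0.9 t 20.35 tilt [ 1.7e-03  5.0e-04 -1.0e+00] w 1.003 [ 0.2 -0.   1. ]
```

```bash
python3 -m crank '[[-0.001,-0.006,0.02,0],[-0.001,-0.006,0.045,0],[-0.001,-0.006,0.07,0],[-0.001,-0.006,0.09,0],[-0.001,-0.006,0.095,0]]' >/dev/null
python3 -m crank '[[0,0,0.002,0],[0,0,0.002,0],[0,0,0.002,0]]' >/dev/null
python3 go.py 450.7 160 21 0.6
python3 -m crank '[[0,0,0,0],[0,0,0,0],[0,0,0,0],[0,0,0,0],[0,0,0,0]]' -1 40 >/dev/null
python3 -m crank '[[0,0,0,0],[0,0,0,0],[0,0,0,0]]'
```

```text
pos [449.9 160.3  20.5] az 0.59 rows [-0.0007  0.002  -0.0013] yaw -0.0002 mm/row-min 0.0 t 21.0167 tilt [ 3.e-04  1.e-04 -1.e+00] w 0.999 [-0.4  0.5  0.2]
clock: 21.68
position: [0.45, 0.1601, 0.0209]
ee_rot: [0.704, 0.711, 0.0, 0.0]
ft_force: [-2.6, -0.2, 8.2]
grip_width: 0.717
grasp_force: 41.7
```

```bash
python3 -m crank '[[0,0,-0.05,0],[0,0,-0.14,0],[0,0,-0.22,0],[0,0,-0.32,0],[0,0,-0.36,0]]'
python3 -m crank '[[-0.05,0.05,0,-0.02],[-0.12,0.12,0,-0.06],[-0.19,0.19,0,-0.08],[-0.26,0.26,0,-0.08],[-0.32,0.32,0,-0.08]]' >/dev/null
python3 -m crank '[[-0.06,0.05,0,0],[-0.12,0.1,0,0],[-0.17,0.14,0,0],[-0.2,0.16,0,0],[-0.2,0.16,0,0]]' >/dev/null
python3 go.py 669.3 -61.9 21 5.4
```

```text
clock: 22.1
position: [0.4511, 0.1612, 0.1689]
ee_rot: [0.703, 0.711, 0.002, 0.002]
ft_force: [1.2, 0.2, -0.1]
grip_width: 0.706
grasp_force: 43.5
pos [651.6 -44.2 163.6] az 5.11 rows [-0.0478  0.0401  0.3565] yaw -0.0048 mm/row-min 3.5 t 22.9333 tilt [-0.e+00 -9.e-04 -1.e+00] w 0.712 [0.6 0.3 0.2]
```

```bash
python3 -m crank '[[-0.03,0.025,0,-0.005],[-0.047,0.039,0.06,-0.005],[-0.047,0.039,0.14,-0.005],[-0.047,0.039,0.22,-0.005],[-0.047,0.039,0.28,-0.005]]' >/dev/null
python3 -m crank '[[0,0,0.01,0],[0,0,0.01,0],[0,0,0.01,0]]' >/dev/null
python3 go.py 669.3 -61.9 21 5.4
```

```text
pos [668.2 -56.9  50. ] az 5.71 rows [-0.0126  0.0014  0.0724] yaw 0.0051 mm/row-min 0.7 t 23.6 tilt [ 1.6e-03  2.0e-04 -1.0e+00] w 0.707 [-0.1 -0.7  0.3]
```

```bash
python3 -m crank '[[-0.008,0.001,0.02,0.005],[-0.0125,0.001,0.035,0.005],[-0.0125,0.001,0.045,0.005],[-0.0125,0.001,0.055,0.005],[-0.0125,0.001,0.055,0.005]]' >/dev/null
python3 -m crank '[[0,0,0,0],[0,0,0,0]]' >/dev/null
python3 go.py 669.3 -61.9 21 5.4
```

```text
pos [668.6 -62.3  26.5] az 5.39 rows [0.0008 0.0019 0.0139] yaw -0.0002 mm/row-min 0.1 t 24.1833 tilt [ 3.e-04  1.e-04 -1.e+00] w 0.709 [ 0.5 -0.1  0.3]
```

```bash
python3 -m crank '[[0.001,0.002,0.005,0],[0.001,0.002,0.01,0],[0.001,0.002,0.015,0],[0.001,0.002,0.015,0]]'
python3 go.py 669.3 -61.9 21 5.4
```

```text
clock: 24.52
position: [0.6694, -0.0618, 0.0211]
ee_rot: [0.673, 0.74, 0.0, 0.0]
ft_force: [-2.6, -0.2, 6.8]
grip_width: 0.711
grasp_force: 44.2
pos [669.4 -61.8  21.1] az 5.38 rows [-0.0001 -0.0003  0.0002] yaw -0.0003 mm/row-min 0.0 t 24.5167 tilt [ 3.e-04 -3.e-04 -1.e+00] w 0.711 [-2.6 -0.2  6.8]
```

```bash
python3 -m crank '[[0,0,0,0],[0,0,0,0],[0,0,0,0],[0,0,0,0],[0,0,0,0]]' 1 >/dev/null
python3 -m crank '[[0,0,-0.05,0],[0,0,-0.14,0],[0,0,-0.22,0],[0,0,-0.32,0],[0,0,-0.42,0]]' >/dev/null
python3 -m crank '[[-0.05,-0.08,-0.05,0],[-0.1,-0.16,-0.05,0],[-0.15,-0.23,-0.05,0],[-0.2,-0.3,-0.05,0],[-0.24,-0.37,-0.05,0]]' >/dev/null
python3 -m crank '[[-0.07,-0.03,0,0],[-0.16,-0.06,0,0],[-0.25,-0.09,0,0],[-0.34,-0.12,0,0],[-0.43,-0.15,0,0]]' >/dev/null
python3 -m crank '[[-0.1,-0.05,0,0],[-0.2,-0.1,0,0],[-0.28,-0.15,0,0],[-0.34,-0.18,0,0],[-0.35,-0.2,0,0]]'
python3 -m crank '[[0,0,0,0],[0,0,0,0],[0,0,0,0],[0,0,0,0]]' >/dev/null
python3 - <<'E'
from workcell import imaging
import cv2,pickle,numpy as np
from h import *
d={n:imaging.camera(n) for n in("scene","top")};pickle.dump(d,open("c1.pkl","wb"));t=d["top"]
cv2.imwrite("pics/e.png",cv2.hconcat([cv2.resize(d["scene"]["color"][150:370,100:420,::-1],(400,275)),cv2.resize(t["color"][100:320,140:460,::-1],(400,275))]))
T=np.array([[646.8,177.1],[654.3,97.4],[661.8,17.8],[669.3,-61.9]])
for n,f,b,z in[("label",lambda h,s,v:(s<40)&(v>180),(175,130,222,185),.04),("flux",lambda h,s,v:(h<30)&(s>60),(225,125,270,175),.082),("reel",lambda h,s,v:(h>95)&(h<120)&(s>140)&(v>120),(270,120,318,172),.058),("kap",lambda h,s,v:(h<25)&(s>150)&(v>120),(315,110,365,170),.034)]:
    for e in blobs(t,f,b): p=ray(t,*e[0],z);print(n,np.round(e[0],1),np.round(e[1],1),(p*1000).round(1))
E
```

```text
clock: 26.6
position: [0.4167, -0.5009, 0.2074]
ee_rot: [0.676, 0.737, -0.001, -0.0]
ft_force: [-0.2, 0.1, -0.8]
grip_width: 1.002
grasp_force: 0.0
label [194.4 155.1] [29.4 31.4] [646.  177.5  40. ]
flux [243.1 148.1] [21.4 29.1] [640.   93.9  82. ]
reel [292.8 139.4] [32.6 34.2] [660.8  16.4  58. ]
kap [340.4 139. ] [34.9 36.9] [667.8 -61.8  34. ]
```

View pics/e.png

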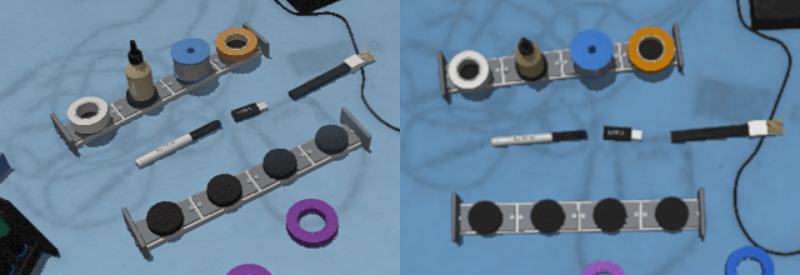

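The view shows label, bottle, reel and kapton, left to right, upright on the far rack. The label, reel and kapton measure within about 2 mm of their seats; the bottle's blob includes its side, so I'll check its start from the now-bare seats.

Run:
```python
import pickle,numpy as np
from h import *
d=pickle.load(open("c1.pkl","rb"));t=d["top"]
for e in blobs(t,lambda h,s,v:v<60,(190,250,375,295)): print((ray(t,*e[0],.022)*1000).round(1))
```

```text
[452.5 158.9  22. ]
[451.5  79.4  22. ]
[4.503e+02 2.000e-01 2.200e+01]
[449.4 -79.2  22. ]
```

```bash
python3 -c "
from workcell import manip
print(manip.hand_in())"
```

```text
the job is handed in; nothing more can be done
None
```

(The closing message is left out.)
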